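# Switch on the bench scale that holds the sample dish

## Task

Switch on the bench scale that has the black sample dish on its pan: push the orange ridge of its slide switch across, towards the green dot, until it clicks over and stays there. Leave the other scale switched off and the dish where it lies on its pan, and take the hand away.

Things in the scene. Friction and masses are not known exactly. Their poses are not given: they have to be found in the camera images.
- ridge_dish (a point): Top centre of the orange switch ridge on the scale with the dish, 49.5 mm above the bench. Ridge 18 mm long (x), 8 mm thick (y), standing 8 mm above a flat grey slide plate whose top is 1.5 mm above the white housing. Axes: z up; +y the way it slides from off to on, to the green dot; +x to the pan. Nothing else within 38 mm (-y), 110 mm (+y), 30 mm (-x), 45 mm (+x) stands above the plate.
- switch_dish (a joint): That slide switch, in m: 0 off (as it starts), 0.016 on, at the green dot. A spring detent holds it at either end; pushing takes 3 to 4 N, and past the middle (0.008) it snaps on to the end by itself. Its scale is a white box fixed to the bench, 220 mm (x) by 170 mm (y), top at 40 mm; the off ridge is 40 mm from its front (-x) edge and 42 mm from its -y edge.
- switch_bare (a joint): Slide switch, in m, of the other, identical scale, whose pan is bare: 0 off (as it starts), 0.016 on. On both scales the round aluminium pan is 120 mm across, its top 48 mm above the bench, its centre 112 mm in +x and 43 mm in +y of the off ridge.
- dish_center (a point): Centre, half-way up, of the black round shallow sample dish, 90 mm across, 14 mm high, about 60 g, loose on the pan of the scale to be switched on; its rim is 62 mm above the bench.

How it is judged:
By the outcome, as a careful person would: the job done as asked, in the order asked, and still so for the second after the job is handed in, with the robot touching nothing.
It also fails if it takes over 29 s, if anything falls off the work surface, if the arm or the gripper's body presses on something with over 40 N, if the wrist force passes 120 N, or if a joint passes its speed limit or range.

## Robot

A 6-joint arm with a two-finger parallel gripper is mounted at the origin on the work surface. World frame = base frame: x ahead of the robot, y to its left, z up, the work surface at z = 0. Lengths are in mm, angles in rad, forces in N, time in s.
With the tool pointing down it reaches from about 300 to 775 mm from the base axis. Payload 14.6 kg.
Tool frame: the origin (TCP) lies midway between the tips of the shut fingers; the grasp point (between the pads) lies manip.tcp_to_grasp behind it (manip.tcp_to_grasp is the distance from the TCP to the grasp point, in mm); x points along the fingers, z is the direction in which the jaws open and shut, and the axes are right-handed (so a half turn about x gives the same grasp; the last joint's range is limited). The gripper opens to 94 mm and grips with 3 to 60 N. Pads are 16 mm wide; open, the fingers measure 119 mm over their backs; the gripper's body (75 mm by 177 mm) begins 78 mm behind the grasp point.
Start: joints at [-1.385, 0.3, 1.521, -0, 1.321, -0.067], TCP at [137.557, -532.51, 205.446] pointing down, gripper open.
Joint ranges: [-3.03, 3.03], [-0.79, 2.21], [0.23, 2.52], [-1.04, 4.18], [0, 3.07], [-2.55, 2.55]. Speed limits (rad/s): [2.22, 2.22, 2.57, 3.14, 3.14, 3.14].

## Interface

Orientations are given as [roll, pitch, yaw] about the fixed x, y, z axes, in that order (R = Rz(yaw) Ry(pitch) Rx(roll)).
In Python, from cell import manip gives the robot as it stands.
- The arm moves only by the shell command python3 -m jog 'ROWS' [FORCE]. ROWS is JSON, a list of rows, each an object of numbers: "grip": the opening, from 0 (shut) to 1 (fully open); "tx", "ty", "tz": the shift along the tool's x, y, z in units of 40 mm (1.0 is 40 mm); "turn": the turn about the tool's x in units of 6 degrees (1.0 is 6 degrees). In form: [{"grip": .., "tx": .., "ty": .., "tz": .., "turn": ..}, ...]. A call has 1 to 12 rows; each row is the pose to reach, as a shift and turn from the pose commanded when the call began, along the tool's axes at that moment; what a row does not reach only later rows make up. A row lasts 1/12 s, in which the tool goes at most 41.7 mm and 7.16 degrees, less where a joint would pass 70% of its speed; a pose out of reach is approached as far as the arm can. A call with a gripper value outside its range is refused whole. The fingers move at their own pace and stop on an object; FORCE is the grip in N (left out, the last holds). Time passes only in rows, so rows that repeat a pose let the fingers close. It gives the time, the measured TCP pose, the force and the opening at its end, in the units of the state.
- manip.read_state(): the state, without advancing time (a new reading comes with each control period).
- manip.camera(name): name is "scene" or "top"; returns a dict with "image" (400x640x3 uint8, red, green, blue), "fx", "fy", "cx", "cy" (pixels), "eye" and "attitude" of the camera in the world. Camera axes: x right, y up, looking along -z (the intrinsics and any distortion apply to the point x, -y, -z); pixel columns grow to the right and rows downward; lengths in mm; the calibration is good to about 2 mm. A picture is of the moment at which its call begins. There is no depth.
- manip.sign_off(): hands the job in, once; it reports no verdict.
The state is a dict: "clock": time; "joints": joint angles; "qd": joint speeds; "effort": joint torques, N m; "eef_pos": TCP position; "eef_rot": TCP orientation; "wrist_force": force on the tool from outside, world axes, zero at the start; "moment": the same for the moment, N m; "finger_gap": finger opening in mm.
Only numpy, scipy, OpenCV 4.12 (cv2) and the standard library are available. Lean on these libraries where they do the work, as an engineer would, in place of code of your own. Each camera call takes 0.05 s, during which the arm holds its last target. There are 200 camera calls.

## Working session

There is one attempt and no reset: what is moved stays moved. The work goes in short steps, Python scripts to look and compute and a shell command to move; the robot and the scene stay as the last step left them, time stands still between calls to the robot, and variables do not carry over. Pictures are saved under pics/ and viewed, about 8 in all and at most 12, crops included, and the job is handed in when it is done.

```bash
mkdir -p pics; ls; cat > h.py <<'E'
import numpy as np,cv2
from cell import manip
def snap(n):
    c=manip.camera(n); return c
E
python3 - <<'E'
from h import *
for n in("top","scene"):
    c=manip.camera(n); cv2.imwrite(f"pics/{n}0.png",c["image"][:,:,::-1])
    print(n,{k:v for k,v in c.items() if k!="image"})
print(manip.read_state(),manip.tcp_to_grasp)
E
```

```text
pics
top {'fx': 380.5535265145561, 'fy': 380.5535265145561, 'cx': 314.74903700280265, 'cy': 197.71448404070293, 'eye': array([509.629048  , -17.83315612, 748.95644969]), 'attitude': array([ 0.06007578, -0.01170486, -1.54141543])}
scene {'fx': 385.0559780010759, 'fy': 385.0559780010759, 'cx': 315.41987673633076, 'cy': 196.76662412962813, 'eye': array([ 925.26844357, -238.71385225,  603.54924899]), 'attitude': array([0.66521614, 0.01400173, 1.03608427])}
{'clock': 0.1, 'joints': array([-1.38458784e+00,  3.00386437e-01,  1.52149604e+00, -1.90573812e-05,
        1.32068598e+00, -6.66287643e-02]), 'qd': array([ 0.00176672, -0.0015591 , -0.00458822,  0.00045431,  0.00120331,
       -0.00085961]), 'effort': array([ 1.45580070e-03, -5.32646549e+01, -3.53282619e+01,  7.10033672e-02,
        2.34873604e-02, -6.36949471e-05]), 'eef_pos': array([ 137.51930122, -532.30034052,  204.96874316]), 'eef_rot': array([3.0938792 , 1.56982035, 1.77592486]), 'wrist_force': array([-0.75377701, -0.17358667, -0.23935285]), 'moment': array([-0.04031323,  0.01660215,  0.00198561]), 'finger_gap': 94.25872325205633} 18.8
```

View pics/top0.png

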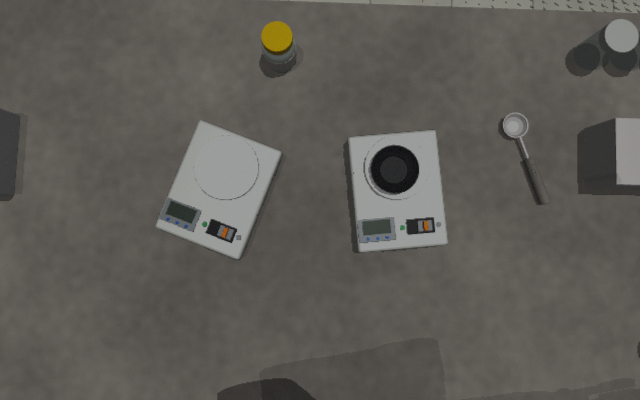

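View pics/scene0.png

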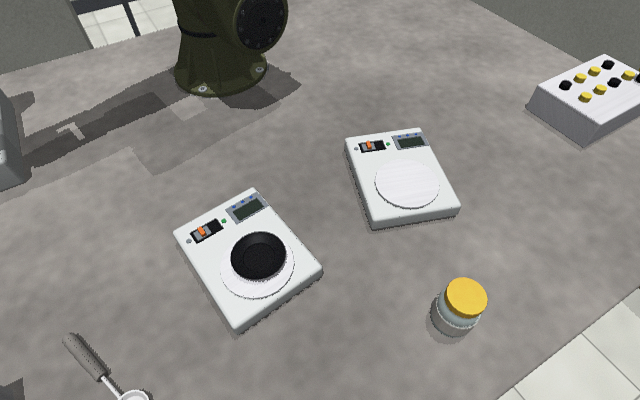

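The top view shows the dish scale at the right: ridge near (428,225), green dot (403,227), dish (394,169). In the scene view its ridge is near (201,231). I'll enlarge both.

```bash
python3 - <<'E'
from h import *
a=cv2.imread("pics/top0.png")[205:255,350:450]; b=cv2.imread("pics/scene0.png")[195:255,170:270]
r=lambda i:cv2.resize(i,None,fx=5,fy=5,interpolation=cv2.INTER_CUBIC)
cv2.imwrite("pics/crop0.png",np.vstack([r(a),r(b)]))
E
```

```text
(no output)
```

View pics/crop0.png

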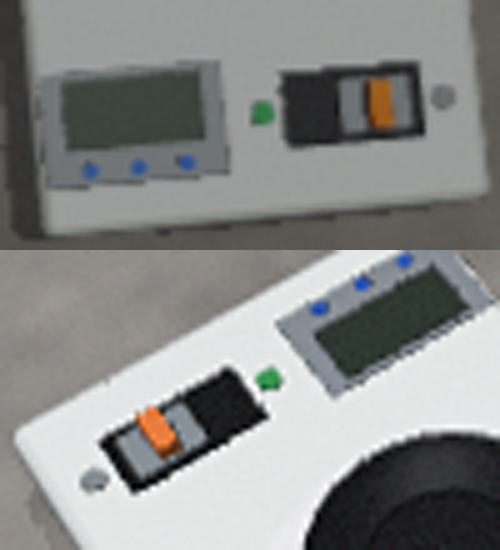

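```bash
cat >> h.py <<'E'
from scipy.spatial.transform import Rotation as R
def ray(c,u,v,z):
    d=R.from_euler('xyz',c["attitude"]).apply([(u-c["cx"])/c["fx"],-(v-c["cy"])/c["fy"],-1])
    return c["eye"]+d*(z-c["eye"][2])/d[2]
def proj(c,p):
    q=R.from_euler('xyz',c["attitude"]).inv().apply(np.array(p)-c["eye"]); return c["cx"]-c["fx"]*q[0]/q[2],c["cy"]+c["fy"]*q[1]/q[2]
E
python3 - <<'E'
from h import *
t=manip.camera("top");s=manip.camera("scene")
for n,a,b,z in(("ridge",(426.6,225.4),(200.7,229.7),49.5),("green",(402,227),(223.5,220.5),40.5),("grey",(438.3,224.1),(188.5,240.7),40.5),("dish",(394,169),(258,256),62)):
    print(n,ray(t,*a,z).round(1),ray(s,*b,z).round(1))
st=manip.read_state(); print(R.from_euler('xyz',st["eef_rot"]).as_matrix().round(3))
E
```

```text
ridge [ 507.1 -232.    49.5] [ 506.8 -229.6   49.5]
green [ 502.8 -188.8   40.5] [ 502.4 -187.6   40.5]
grey [ 510.1 -256.6   40.5] [ 510.6 -255.3   40.5]
dish [ 607.9 -167.4   62. ] [ 611.7 -168.6   62. ]
[[-0.     0.968  0.25 ]
 [ 0.001  0.25  -0.968]
 [-1.     0.    -0.001]]
```

```bash
python3 -m jog '[{"grip":0,"tx":0.2,"ty":0.9,"tz":-0.36,"turn":0.2},{"grip":0,"tx":0.3,"ty":1.8,"tz":-0.72,"turn":0.4},{"grip":0,"tx":0.5,"ty":2.7,"tz":-1.08,"turn":0.6},{"grip":0,"tx":0.7,"ty":3.6,"tz":-1.44,"turn":0.8},{"grip":0,"tx":0.9,"ty":4.5,"tz":-1.8,"turn":1},{"grip":0,"tx":1.1,"ty":5.4,"tz":-2.16,"turn":1.33},{"grip":0,"tx":1.3,"ty":6.3,"tz":-2.52,"turn":1.33},{"grip":0,"tx":1.5,"ty":7.2,"tz":-2.88,"turn":1.33},{"grip":0,"tx":1.7,"ty":8.1,"tz":-3.24,"turn":1.33},{"grip":0,"tx":1.9,"ty":9,"tz":-3.6,"turn":1.33},{"grip":0,"tx":2,"ty":9.9,"tz":-3.96,"turn":1.33},{"grip":0,"tx":2,"ty":10.73,"tz":-4.29,"turn":1.33}]'
python3 -m jog '[{"grip":0},{"grip":0},{"grip":0},{"grip":0}]'
python3 - <<'E'
from h import *
s=manip.read_state();print(s["clock"],s["eef_pos"].round(1),s["wrist_force"].round(2),s["finger_gap"]);M=R.from_euler('xyz',s["eef_rot"]).as_matrix();print(M.round(3))
d=M.T@(np.array([510.2,-258.8,45.5])-s["eef_pos"]);print(d.round(1),(d/40).round(3))
c=manip.camera("scene");cv2.imwrite("pics/s1.png",cv2.resize(c["image"][60:260,100:340,::-1],None,fx=3,fy=3))
E
```

```text
clock: 1.2
eef_pos: [511.3, -257.1, 124.3]
eef_rot: [-2.249, 1.569, 2.577]
wrist_force: [0.0, -0.9, 0.7]
finger_gap: 17.4
1.2 [ 511.3 -257.1  124.3] [ 0.04 -0.87  0.66] 17.35796987064247
[[-0.001  0.994  0.114]
 [ 0.001  0.114 -0.994]
 [-1.    -0.001 -0.001]]
[78.8 -1.2  1.7] [ 1.969 -0.03   0.042]$[0]: bad value
```

View pics/s1.png

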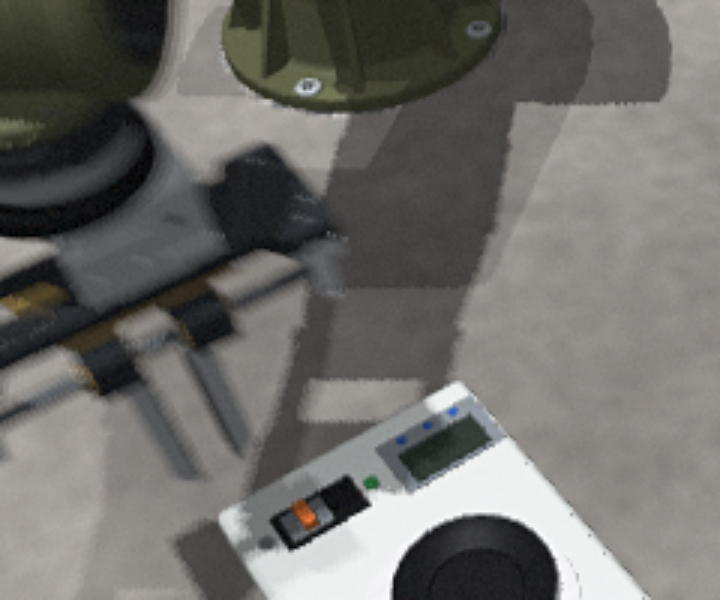

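The picture shows the nearly shut fingers (tips at about (190,475) and (240,455) in the crop) hovering on the −y side of the ridge (305,515), with the switch still off. Next I'll lower in two stages, with the fingers shut.

```bash
python3 -m jog '[{"grip":0,"tx":0.4,"ty":-0.03,"tz":0.04,"turn":0},{"grip":0,"tx":0.8,"ty":-0.03,"tz":0.04,"turn":0},{"grip":0,"tx":1.2,"ty":-0.03,"tz":0.04,"turn":0},{"grip":0,"tx":1.5,"ty":-0.03,"tz":0.04,"turn":0},{"grip":0,"tx":1.5,"ty":-0.03,"tz":0.04,"turn":0},{"grip":0,"tx":1.5,"ty":-0.03,"tz":0.04,"turn":0},{"grip":0,"tx":1.6,"ty":-0.03,"tz":0.04,"turn":0},{"grip":0,"tx":1.7,"ty":-0.03,"tz":0.04,"turn":0},{"grip":0,"tx":1.8,"ty":-0.03,"tz":0.04,"turn":0},{"grip":0,"tx":1.9,"ty":-0.03,"tz":0.04,"turn":0},{"grip":0,"tx":1.97,"ty":-0.03,"tz":0.04,"turn":0},{"grip":0,"tx":1.97,"ty":-0.03,"tz":0.04,"turn":0}]'
python3 - <<'E'
from h import *
c=manip.camera("scene");a=cv2.resize(c["image"][170:270,140:260,::-1],None,fx=5,fy=5,interpolation=2)
cv2.imwrite("pics/s2.png",a)
E
```

```text
clock: 2.25
eef_pos: [508.9, -260.6, 46.0]
eef_rot: [-2.212, 1.57, 2.614]
wrist_force: [0.8, 0.1, -0.4]
finger_gap: 0.5
```

View pics/s2.png

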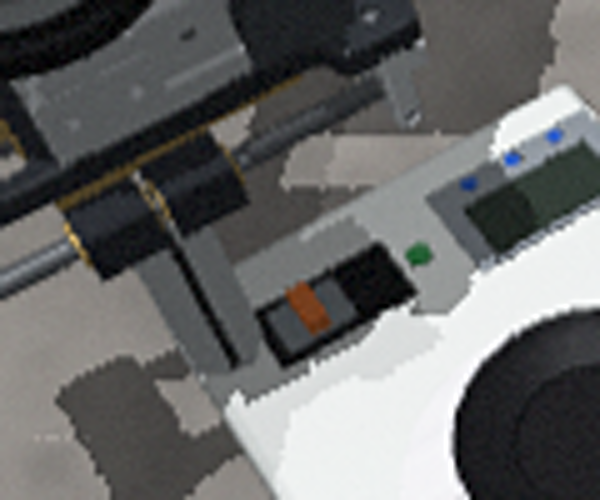

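The shut fingertips (about (240,360)) are down on the −y side, in line with the ridge (308,308) and with a clear gap. Next I'll push gently along tool −z.

```bash
python3 -m jog '[{"grip":0,"tx":0.03,"ty":0.03,"tz":-0.08,"turn":0},{"grip":0,"tx":0.03,"ty":0.03,"tz":-0.16,"turn":0},{"grip":0,"tx":0.03,"ty":0.03,"tz":-0.22,"turn":0},{"grip":0,"tx":0.03,"ty":0.03,"tz":-0.28,"turn":0},{"grip":0,"tx":0.03,"ty":0.03,"tz":-0.34,"turn":0},{"grip":0,"tx":0.03,"ty":0.03,"tz":-0.4,"turn":0},{"grip":0,"tx":0.03,"ty":0.03,"tz":-0.45,"turn":0},{"grip":0,"tx":0.03,"ty":0.03,"tz":-0.45,"turn":0}]'
python3 -m jog '[{"grip":0,"tx":0,"ty":0,"tz":-0.04,"turn":0},{"grip":0,"tx":0,"ty":0,"tz":-0.08,"turn":0},{"grip":0,"tx":0,"ty":0,"tz":-0.08,"turn":0}]'
python3 - <<'E'
from h import *
c=manip.camera("scene");a=cv2.resize(c["image"][170:270,140:260,::-1],None,fx=5,fy=5,interpolation=2)
cv2.imwrite("pics/s3.png",a)
E
```

```text
clock: 2.97
eef_pos: [508.3, -242.3, 45.5]
eef_rot: [-2.884, 1.571, 1.942]
wrist_force: [0.1, 0.3, 0.1]
finger_gap: 0.3
clock: 3.22
eef_pos: [508.0, -239.6, 45.6]
eef_rot: [0.436, 1.57, -1.022]
wrist_force: [0.7, -1.5, 0.3]
finger_gap: 0.4
```

View pics/s3.png

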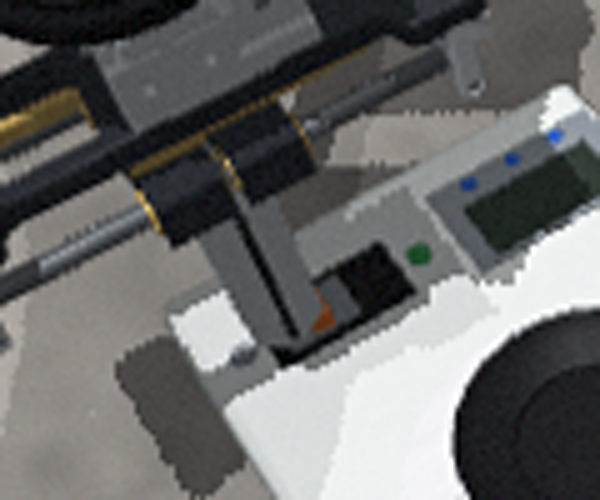

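The fingers are now at the ridge (323,315) with the plate not yet moved, so contact is just beginning. I'll push on.

```bash
python3 -m jog '[{"grip":0,"tx":0,"ty":0,"tz":-0.04,"turn":0},{"grip":0,"tx":0,"ty":0,"tz":-0.08,"turn":0},{"grip":0,"tx":0,"ty":0,"tz":-0.12,"turn":0},{"grip":0,"tx":0,"ty":0,"tz":-0.12,"turn":0}]'
python3 -m jog '[{"grip":0,"tx":0,"ty":0,"tz":-0.04,"turn":0},{"grip":0,"tx":0,"ty":0,"tz":-0.08,"turn":0},{"grip":0,"tx":0,"ty":0,"tz":-0.12,"turn":0},{"grip":0,"tx":0,"ty":0,"tz":-0.12,"turn":0}]'
python3 - <<'E'
from h import *
c=manip.camera("scene");a=cv2.resize(c["image"][170:270,140:260,::-1],None,fx=5,fy=5,interpolation=2)
cv2.imwrite("pics/s4.png",a)
E
```

```text
clock: 3.6
eef_pos: [507.4, -234.3, 45.5]
eef_rot: [-2.873, 1.57, 1.953]
wrist_force: [-0.2, -0.0, 1.3]
finger_gap: 0.3
clock: 3.93
eef_pos: [506.7, -229.5, 45.3]
eef_rot: [-2.404, 1.57, 2.422]
wrist_force: [-0.1, -0.9, -0.7]
finger_gap: 0.6
```

View pics/s4.png

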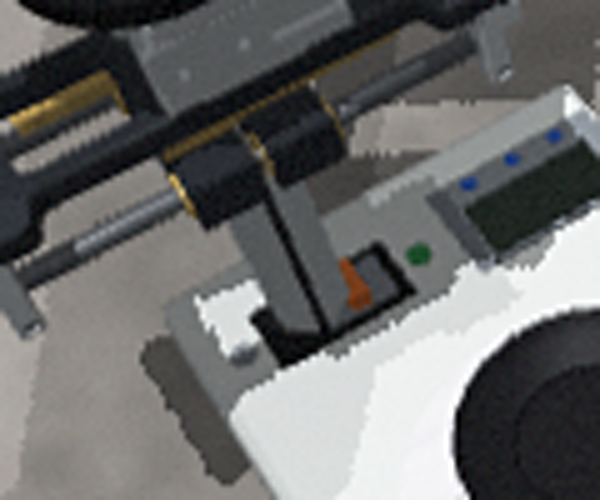

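The plate now fills the far end of the slot, with the ridge at (357,285) and the contact force near zero, so it has snapped on. I'll back off, lift and move clear.

```bash
python3 -m jog '[{"grip":0,"tx":0,"ty":0,"tz":0.1,"turn":0},{"grip":0,"tx":0,"ty":0,"tz":0.2,"turn":0},{"grip":0,"tx":0,"ty":0,"tz":0.25,"turn":0},{"grip":0,"tx":-0.5,"ty":0,"tz":0.25,"turn":0},{"grip":0,"tx":-1.2,"ty":0,"tz":0.25,"turn":0},{"grip":0,"tx":-2,"ty":0,"tz":0.25,"turn":0},{"grip":0,"tx":-3,"ty":0,"tz":0.8,"turn":0},{"grip":0,"tx":-3,"ty":0,"tz":1.6,"turn":0},{"grip":0,"tx":-3,"ty":0,"tz":2.4,"turn":0},{"grip":0,"tx":-3,"ty":0,"tz":3.2,"turn":0},{"grip":0,"tx":-3,"ty":0,"tz":4,"turn":0},{"grip":0,"tx":-3,"ty":0,"tz":4,"turn":0}]'
python3 - <<'E'
from h import *
t=manip.camera("top")["image"][:,:,::-1];c=manip.camera("scene")["image"][:,:,::-1]
r=lambda i:cv2.resize(i,(600,300),interpolation=2)
cv2.imwrite("pics/s5.png",np.vstack([r(t[110:265,140:450]),r(c[120:250,160:420])]))
print(manip.read_state()["wrist_force"])
E
```

```text
clock: 4.98
eef_pos: [524.1, -393.8, 164.6]
eef_rot: [-0.793, 1.57, -2.254]
wrist_force: [-1.4, 1.4, -0.2]
finger_gap: 0.5
[0.0956355  0.78429843 0.26440659]
```

View pics/s5.png

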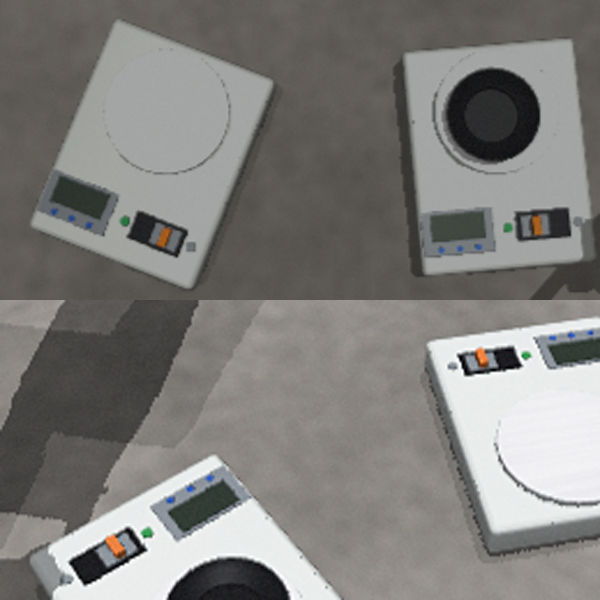

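The dish scale's ridge (top view (537,225)) now sits at the green-dot end. The other scale's ridge (165,237) is still at the off end, the dish is still on its pan, and the hand is clear.

```bash
python3 -c "
from cell import manip
print(manip.sign_off())"
```

```text
the job is handed in; nothing more can be done
None
```

The scale with the black dish is switched on. I pushed its orange ridge towards the green dot with the shut fingertips until it snapped over, then backed off and lifted the hand clear.

The last pictures from both cameras show:
- **Dish scale:** the switch has stayed at the green-dot end, and the dish is still on its pan.
- **Other scale:** its switch is still off.

The hand finished about 165 mm above the bench, roughly 160 mm to the −y side of the ridge. Wrist force read about 2 N or less after every move, and the job took about 5 s. No checks failed. The one surprise was that the fingers met the ridge about 8 mm later than I had estimated, because the tips are thinner than I assumed.

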